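# Shoot the centrifuge's safety bolt

## Task

Lock the centrifuge's lid for the run: press the spring catch beside the bolt right down with one fingertip and keep it down while the other fingertip pushes the bolt by its finger-piece fully home into the keeper. Only then let the catch spring back up to lock the bolt, and move clear. Do not grip or lift anything, and leave the cups, bottles and dishes where they stand.

Things in the scene. Friction and masses are not known exactly. Their poses are not given: they have to be found in the camera images.
- centrifuge: Beige table-top milk centrifuge, fixed: 380 (x) x 360 (y) x 170 mm housing, on it a closed cream lid (top face 184 mm up, front edge at x = -102 mm, hinged at the rear). Origin: centre of its underside; -x is its front (control panel), z up. The x, y, z below are in this frame. A steel bolt lies on the lid along x at y = 0.
- finger_piece (a point): Middle of the top edge of the bolt's upright finger-piece: 10 mm thick (x), 26 wide (y), from 15 to 46 mm above the lid. At (-20, 0, 230) mm with the bolt drawn; moves 30 mm towards -x, away from the lid's hinge, as the bolt goes home. Behind it (+x side) the space over the bar is free for a fingertip for 44 mm; the bar's top is 15 mm above the lid, its guides 18.5 mm.
- catch_plate (a point): Centre of the upper face of the catch's ribbed thumb plate, beside the bolt on its +y side; 70 mm long (x = -50 to 20), 38 wide (y = 40 to 78). At rest at (-15, 57, 212) mm, sloping up outwards by 0.28 rad. Pressed right down it is level, top 204 mm above the bench; a fingertip may slide along it. What lies between it and the bolt is lower than that.
- keeper (a point): Middle of the top of the low steel staple on the front deck at (-118, 0, 203) mm: the bolt's nose goes under it when the bolt is home.
- bolt (a joint): Travel of the bolt in m: 0 drawn, 0.030 fully home against its stop. Slides with about 2.5 N of friction. It cannot move more than about 1.5 mm while the catch's tooth sits in one of its two notches (one for drawn, one for home).
- catch (a joint): Angle of the catch in rad: 0 sprung up, 0.28 thumb plate right down on its stop. A rocker on a pin at y = 28 mm: pressing the plate lifts the tooth at its other end out of the bolt's notch, clear from 0.18 rad on. Spring: about 5 N at the plate's middle to start, 8.5 N right down. Let go between the notches, the tooth drops onto the bar and scrapes.
- dropper_bottle: Small amber dropper bottle, 28 mm across, 73 mm tall, standing on the centrifuge's front deck. Origin: centre of its underside. Leave alone.
- dish_on_lid: Open glass petri dish, 90 mm across, 16 mm tall, lying on the centrifuge's lid. Origin: centre of its underside. Leave alone.
- cup1: Paper cup, 80 mm across at the rim, 95 mm tall, on the bench beside the centrifuge. Origin: centre of its underside. Leave alone.
- cup2: Another such paper cup. Origin: centre of its underside. Leave alone.
- cup3: Another such paper cup. Origin: centre of its underside. Leave alone.
- amber_bottle: Amber reagent bottle, 70 mm across, 160 mm tall, on the bench beside the centrifuge. Origin: centre of its underside. Leave alone.
- clear_bottle: Clear reagent bottle, 66 mm across, 140 mm tall, on the bench beside the centrifuge. Origin: centre of its underside. Leave alone.
- dish_on_bench: Open glass petri dish, 90 mm across, 16 mm tall, on the bench beside the centrifuge. Origin: centre of its underside. Leave alone.

How it is judged (in metres and radians):
On the way, in this order (a step that is already met when the one before it is completed fails the run):
1. the catch is pressed down by a finger, clear of the bolt, with the bolt still drawn (value of joint catch above 0.185 rad and value of joint bolt below 0.004 m and contact force between the fingers and catch above 0.5 N), for 0.1 s.
2. the bolt is fully home with the catch still held down (value of joint catch above 0.185 rad and value of joint bolt above 0.027 m and contact force between the fingers and catch above 0.5 N), for 0.1 s.
At the end, for the whole second after the job is handed in: The bolt is home (at least 27.5 of its 30 mm), the catch has sprung back up (under 0.03 rad) with its tooth in the home notch, the robot touches nothing, and every cup, bottle and dish is within 15 mm of where it stood (value of joint bolt between 0.0275 and 0.032 m and value of joint catch below 0.03 rad and distance of each of dropper_bottle, dish_on_lid, cup1, cup2, cup3, amber_bottle, clear_bottle, dish_on_bench from where it was at the start of the episode below 0.015 m).
It fails at once if the catch is let drop onto the bolt, or the bolt forced, while the bolt is between its two notches (value of joint bolt between 0.004 and 0.026 m and value of joint catch below 0.178 rad).
It fails at once if a cup, bottle or dish is pushed, lifted or tipped (distance of any of dropper_bottle, dish_on_lid, cup1, cup2, cup3, amber_bottle, clear_bottle, dish_on_bench from where it was at the start of the episode above 0.015 m or angle between any of dropper_bottle, dish_on_lid, cup1, cup2, cup3, amber_bottle, clear_bottle, dish_on_bench's own z axis and vertical above 0.3 rad).
It also fails if it takes over 35 s, if anything falls off the work surface, if the arm or the gripper's body presses on something with over 40 N, if the wrist force passes 120 N, or if a joint passes its speed limit or range.

## Robot

A 6-joint arm with a two-finger parallel gripper is mounted at the origin on the work surface. World frame = base frame: x ahead of the robot, y to its left, z up, the work surface at z = 0. Lengths are in m, angles in degrees, forces in N, time in s.
With the tool pointing down it reaches from about 0.35 to 0.875 m from the base axis. Payload 4.2 kg.
Tool frame: the origin (TCP) lies midway between the tips of the shut fingers; the grasp point (between the pads) lies 19 mm behind it; z points along the fingers, y is the direction in which the jaws open and shut (so a half turn about z gives the same grasp; the last joint's range is limited). The gripper opens to 87 mm and grips with 3 to 60 N. Pads are 19 mm wide; open, the fingers measure 117 mm over their backs; the gripper's body (75 mm by 190 mm) begins 51 mm behind the grasp point.
Start: joints at [-49.24, 22.042, 0.453, 0, -68.411, -14.817], TCP at [0.273, -0.562, 0.223] pointing down, gripper open.
Joint ranges: [-179.83, 179.83], [-69.29, 118.12], [-61.27, 80.66], [-181.25, 117.63], [-171.15, -9.14], [-177.46, 177.46]. Speed limits (degrees/s): [159.86, 159.86, 180, 180, 180, 180].

## Interface

Orientations are given as a 3x3 rotation matrix whose columns are the frame's x, y, z axes.
In Python, from station import r gives the robot as it stands.
- The arm moves only by the tool carry_out, never from a script. Its argument "steps" is a list of rows, each a list of 2 entries, a list of its own where there are three numbers: the shift along the tool's x, y, z in cm, then the turn about the tool's z in degrees. In form: [[[x, y, z], twist], ...]. A call has 1 to 20 rows; each row is the pose to reach, as a shift and turn from the pose measured when the call began, along the tool's axes at that moment; what a row does not reach only later rows make up. A row lasts 1/10 s, in which the tool goes at most 50 mm and 8.59 degrees, less where a joint would pass 70% of its speed; a pose out of reach is approached as far as the arm can. A call with a gripper value outside its range is refused whole. "gripper" is the gripper's target within -1 to 1 (fully open at 1, half-way at 0, shut at -1), set as the call begins (left out, the last holds). The fingers move at their own pace and stop on an object; the grip force is fixed at half the most. Time passes only in rows, so rows that repeat a pose let the fingers close. It gives the time, the measured TCP pose, the force and the opening at its end, in the units of the state.
- r.sense(): the state, without advancing time (a new reading comes with each control period).
- r.capture(name): name is "scene" or "top" or "wrist"; returns the picture (420x560x3 uint8, red, green, blue); there is no depth.
- r.calibration(name): a dict with "camera_matrix" (3x3 intrinsics, pixels), "D" ([k1, k2, p1, p2, k3] as OpenCV has them; the pictures are not rectified), "world_from_camera" (4x4, takes a point from camera to world coordinates). Camera axes: x right, y up, looking along -z (the intrinsics and any distortion apply to the point x, -y, -z); pixel columns grow to the right and rows downward; lengths in m; the calibration is good to about 2 mm. A picture is of the moment at which its call begins: read the wrist's pose just before it. calibration takes no time and is no camera call; for the wrist camera it gives the pose at the moment of the call.
- r.finish_job(): hands the job in, once; it reports no verdict.
Trained networks look in the newest picture that a camera, given by its name, has taken for a name from the list of things; names that differ only in an ending like _2 or _b are one class to them, and where a whole thing is asked for, a point or a joint stands for the part that bears it (a point fixed in the world has none). Each returns a list of dicts, best first, with "confidence" (0 to 1); they miss things now and then, are a little off and sometimes report something else, mostly with a low value. They report only what shows in the picture. A call takes as long as a camera call.
- r.cut_out(camera, target): "pixels" (420x560 bool, what is visible of it).
- r.place_of(camera, target): "centre" ([x, y, z] in m, in world coordinates, good to about 4 mm: a listed point, or the origin of a listed thing).
The state is a dict: "time_s": time; "joints": joint angles; "joint_velocities": joint speeds; "effort": joint torques, N m; "tcp_pos": TCP position; "ee_rot": TCP orientation; "wrist_force": force on the tool from outside, world axes, zero at the start; "moment": the same for the moment, N m; "gripper_width": opening from 0.0 (shut) to 1.0 (fully open).
Only numpy, scipy, OpenCV 4.12 (cv2) and the standard library are available. Lean on these libraries where they do the work, as an engineer would, in place of code of your own. Each camera call takes 0.05 s, during which the arm holds its last target. There are 200 camera calls.

## Working session

There is one attempt and no reset: what is moved stays moved. The work goes in short steps, Python scripts to look and compute and a tool call to move; the robot and the scene stay as the last step left them, time stands still between calls to the robot, and variables do not carry over. Pictures are saved under pics/ and viewed, about 8 in all and at most 12, crops included, and the job is handed in when it is done.

Besides the shell and the picture viewer there is one more tool, called as name(argument=value, ...), one argument or row to a line, values as JSON. carry_out: Moves the arm, as the interface text tells. Its arguments: {"type":"object","properties":{"steps":{"type":"array","items":{"type":"array"}},"gripper":{"type":"number"}},"required":["steps"]}

```bash
mkdir -p pics
python3 - <<'E'
from station import r
import cv2,numpy as np
s=r.sense();print(s['time_s'],s['tcp_pos'],np.round(s['ee_rot'],3),s['gripper_width'])
for c in ['scene','top']:
    im=r.capture(c);cv2.imwrite(f'pics/{c}0.png',im[:,:,::-1])
    for t in ['centrifuge','finger_piece','catch_plate','keeper','dropper_bottle','dish_on_lid','cup1','amber_bottle','clear_bottle','dish_on_bench']:
        print(c,t,[(np.round(d['centre'],3).tolist(),round(d['confidence'],2)) for d in r.place_of(c,t)[:4]])
print(r.sense()['time_s'])
E
```

```text
0.0 [ 0.2731944  -0.56145871  0.22146633] [[-0.899 -0.437 -0.001]
 [-0.437  0.899  0.002]
 [ 0.     0.002 -1.   ]] 0.9960356237272987
scene centrifuge []
scene finger_piece []
scene catch_plate [([0.701, -0.132, 0.181], 0.31)]
scene keeper [([0.464, -0.125, 0.203], 0.62)]
scene dropper_bottle [([0.487, -0.263, 0.168], 0.69)]
scene dish_on_lid [([0.699, -0.133, 0.18], 0.91)]
scene cup1 [([0.426, 0.265, -0.0], 0.83), ([0.517, 0.185, -0.0], 0.56)]
scene amber_bottle [([0.694, -0.314, 0.002], 0.62)]
scene clear_bottle [([0.601, -0.33, 0.001], 0.8)]
scene dish_on_bench [([0.518, -0.375, 0.002], 0.77)]
top centrifuge []
top finger_piece [([0.556, -0.09, 0.226], 0.88), ([0.602, -0.332, 0.004], 0.68), ([0.465, -0.128, 0.204], 0.15)]
top catch_plate [([0.534, -0.035, 0.21], 0.64)]
top keeper [([0.463, -0.127, 0.204], 0.72)]
top dropper_bottle [([0.499, -0.259, 0.168], 0.47)]
top dish_on_lid [([0.696, -0.136, 0.184], 0.96), ([0.465, -0.128, 0.205], 0.47)]
top cup1 [([0.513, 0.183, -0.003], 0.83), ([0.429, 0.266, -0.005], 0.68), ([0.452, 0.13, 0.004], 0.57)]
top amber_bottle [([0.697, -0.32, 0.003], 0.57)]
top clear_bottle [([0.597, -0.334, 0.003], 0.59)]
top dish_on_bench [([0.518, -0.381, -0.006], 0.65), ([0.513, 0.188, -0.002], 0.6), ([0.558, -0.09, 0.225], 0.53)]
1.1
```

View pics/scene0.png

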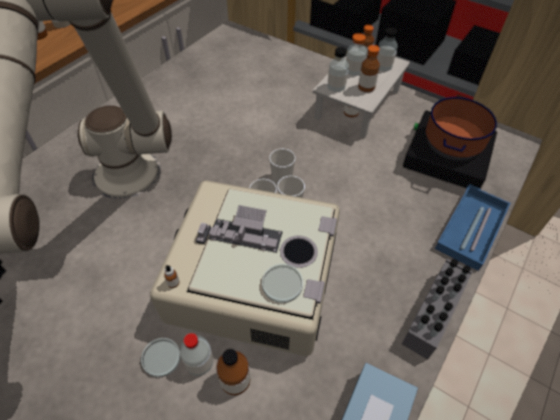

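View pics/top0.png

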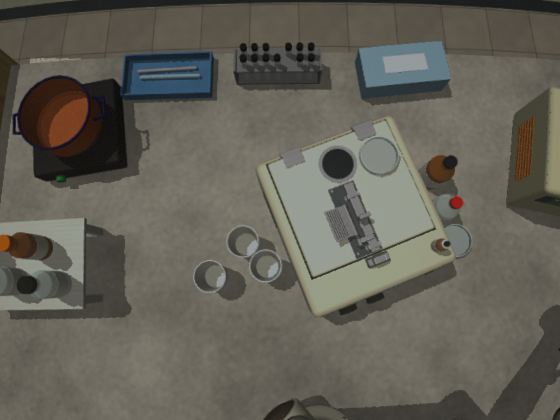

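The scene image shows the centrifuge with its front towards the robot, the bolt at about (240,235) and the catch plate at (250,215). The top image has the bolt at about (355,225), the plate at (340,228), the dish at (380,155) and the dropper bottle at (443,245). Keeper and finger-piece together give a yaw of about 21.5°, with the origin at about (0.574, -0.083). The tool's x axis already points along the centrifuge's -x. I'll hover above the catch and bolt, with fingertip centres about 57 mm apart.

carry_out(
  steps=[
    [[0,0,-5],0],
    [[0,0,-10],0],
    [[-4,2.7,-10],0],
    [[-8,5.4,-10],1],
    [[-12,8.1,-10],2],
    [[-16,10.8,-10],3],
    [[-20,13.5,-10],4.4],
    [[-24,16.2,-10],4.4],
    [[-28,18.9,-10],4.4],
    [[-32,21.6,-10],4.4],
    [[-36,24.3,-10],4.4],
    [[-40,27,-10],4.4],
    [[-44,29.7,-10],4.4],
    [[-46.5,31.4,-10],4.4],
    [[-48,32.4,-10],4.4],
    [[-48.4,32.7,-10],4.4],
    [[-48.4,32.7,-10],4.4],
    [[-48.4,32.7,-10],4.4],
  ],
  gripper=-0.03,
)

```text
time_s: 2.9
tcp_pos: [0.565, -0.0573, 0.3228]
ee_rot: [[-0.931, -0.366, -0.0], [-0.366, 0.931, -0.0], [0.0, -0.0, -1.0]]
wrist_force: [-0.1, -0.1, -0.0]
gripper_width: 0.481
```

```bash
cat > h.py <<'E'
from station import r
import cv2,numpy as np
def proj(c,P,cal=None):
    k=cal or r.calibration(c);T=np.linalg.inv(np.array(k['world_from_camera']))
    p=np.c_[P,np.ones(len(P))]@T.T
    p=p[:,:3]*[1,-1,-1]
    return cv2.projectPoints(p,np.zeros(3),np.zeros(3),np.array(k['camera_matrix']),np.array(k['D']))[0][:,0]
def W(P,O=(.574,-.083),yaw=21.5):
    a=np.radians(yaw);R=np.array([[np.cos(a),-np.sin(a),0],[np.sin(a),np.cos(a),0],[0,0,1]])
    return np.array(P,float)/1000@R.T+[*O,0]
PTS=[[-25,-13,230],[-25,13,230],[-15,13,230],[-15,-13,230],[-50,40,206],[-50,78,217],[20,78,217],[20,40,206],[-118,0,203],[-102,-150,184],[-102,150,184]]
E
python3 - <<'E'
from h import *
s=r.sense();print(s['time_s'],s['tcp_pos'],np.round(s['ee_rot'],3),s['gripper_width'],s['wrist_force'])
im=r.capture('wrist')
for t in ['finger_piece','catch_plate','keeper']:
    print(t,[(np.round(d['centre'],4).tolist(),round(d['confidence'],2)) for d in r.place_of('wrist',t)[:3]])
o=im.copy()
q=proj('wrist',W(PTS))
for p in q: cv2.circle(o,tuple(int(v) for v in np.clip(np.round(p),-999,999)),2,(255,0,0),-1)
cv2.imwrite('pics/w1.png',o[:,:,::-1]); print(np.round(q).tolist())
t=r.capture('top');q=proj('top',W(PTS));k=4
x0,y0=260,110;t=cv2.resize(t[y0:y0+150*1+60,x0:x0+200],None,fx=3,fy=3)
for p in q: cv2.circle(t,tuple(int(v) for v in (p+.5-[x0,y0])*3),2,(255,0,0),-1)
cv2.imwrite('pics/t1.png',t[:600,:,::-1])
E
```

```text
2.9 [ 0.56504176 -0.05734393  0.32278947] [[-0.931 -0.366 -0.   ]
 [-0.366  0.931 -0.   ]
 [ 0.    -0.    -1.   ]] 0.4807611817330573 [-0.09557007 -0.05165381 -0.04614693]
finger_piece [([0.559, -0.0907, 0.2302], 0.81)]
catch_plate [([0.5383, -0.0374, 0.2119], 0.85)]
keeper [([0.4677, -0.1209, 0.2005], 0.55)]
[[226.0, 178.0], [260.0, 178.0], [261.0, 191.0], [226.0, 191.0], [295.0, 141.0], [346.0, 143.0], [341.0, 229.0], [294.0, 224.0], [243.0, 48.0], [59.0, 73.0], [431.0, 73.0]]
```

View pics/w1.png

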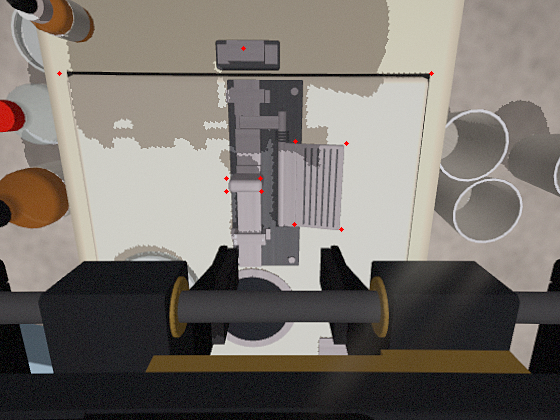

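The wrist image shows the finger-piece at about (246,185), the keeper at (247,55) and the catch plate spanning columns 278-344, rows 143-230. My predicted points (red) fit to within about 2 mm in y and 1 mm in x. I'll correct by that much and come down to just above the plate.

carry_out(
  steps=[
    [[-0.4,0.3,0],0],
    [[-0.4,0.3,3],0],
    [[-0.4,0.3,6],0],
    [[-0.4,0.3,8],0],
    [[-0.4,0.3,9.5],0],
    [[-0.4,0.3,9.8],0],
    [[-0.4,0.3,9.8],0],
    [[-0.4,0.3,9.8],0],
  ],
)

```text
time_s: 3.95
tcp_pos: [0.5687, -0.0528, 0.226]
ee_rot: [[-0.931, -0.366, 0.002], [-0.366, 0.931, 0.0], [-0.002, -0.001, -1.0]]
wrist_force: [0.1, -0.1, -0.3]
gripper_width: 0.484
```

Run:
```python
from h import *
s=r.sense();print(s['time_s'],s['tcp_pos'],s['gripper_width'],s['wrist_force'])
im=r.capture('wrist');cv2.imwrite('pics/w2.png',im[:,:,::-1])
for t in ['finger_piece','catch_plate','keeper']:
    print(t,[(np.round(d['centre'],4).tolist(),round(d['confidence'],2)) for d in r.place_of('wrist',t)[:3]])
```

```text
3.95 [ 0.56866678 -0.05277311  0.22598961] 0.48399453950827626 [ 0.13440054 -0.05121403 -0.29888312]
finger_piece [([0.5578, -0.0904, 0.2324], 0.88)]
catch_plate [([0.5379, -0.0354, 0.2124], 0.79)]
keeper [([0.4664, -0.1211, 0.2012], 0.75)]
```

View pics/w2.png

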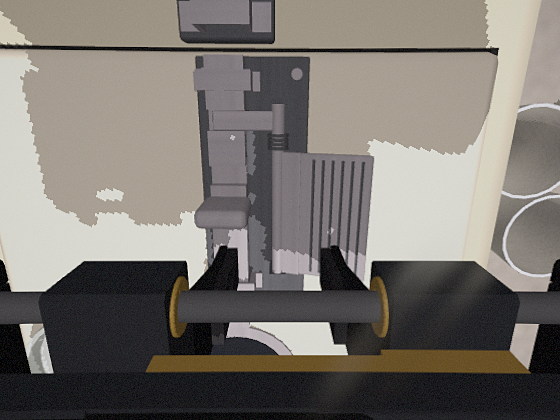

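The left fingertip, at about (228,255), sits behind the finger-piece at (222,212). The right one, at about (330,255), is over the plate. Now I'll press down.

carry_out(
  steps=[
    [[0,0,0.5],0],
    [[0,0,1.0],0],
    [[0,0,1.4],0],
    [[0,0,1.7],0],
    [[0,0,1.9],0],
    [[0,0,2.0],0],
    [[0,0,2.1],0],
    [[0,0,2.1],0],
    [[0,0,2.1],0],
  ],
)

```text
time_s: 5.05
tcp_pos: [0.5682, -0.052, 0.2062]
ee_rot: [[-0.93, -0.367, 0.003], [-0.367, 0.93, 0.001], [-0.003, 0.0, -1.0]]
wrist_force: [-3.7, 3.7, 8.8]
gripper_width: 0.484
```

carry_out(
  steps=[
    [[0,0,0.1],0],
    [[0,0,0.2],0],
    [[0,0,0.25],0],
    [[0,0,0.25],0],
    [[0,0,0.25],0],
  ],
)

```text
time_s: 5.55
tcp_pos: [0.5682, -0.0518, 0.2054]
ee_rot: [[-0.93, -0.368, 0.004], [-0.368, 0.93, 0.001], [-0.004, -0.0, -1.0]]
wrist_force: [-3.5, 2.4, 7.6]
gripper_width: 0.485
```

Run:
```python
from h import *
im=r.capture('wrist');cv2.imwrite('pics/w3.png',im[:,:,::-1])
s=r.sense();print(s['time_s'],s['tcp_pos'],s['wrist_force'],s['moment'])
```

```text
5.6 [ 0.56814558 -0.0518407   0.20544546] [-2.8995264   0.66685816  8.60569235] [0.79326386 1.10475711 0.05550674]
```

View pics/w3.png

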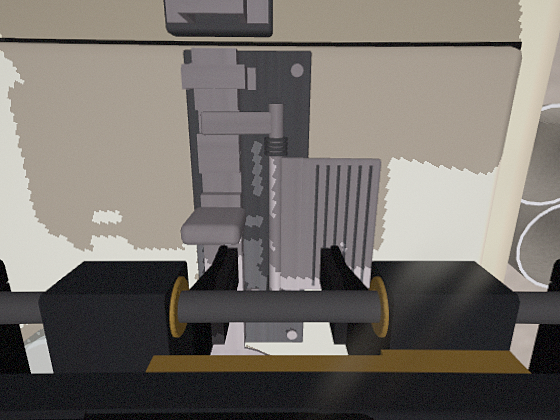

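The plate is pressed nearly level and the tips sit at (228,255) and (330,255). I'll go down a little further to find the stop.

carry_out(
  steps=[
    [[0,0,0.1],0],
    [[0,0,0.2],0],
    [[0,0,0.2],0],
    [[0,0,0.2],0],
  ],
)

```text
time_s: 6.0
tcp_pos: [0.5682, -0.0518, 0.2053]
ee_rot: [[-0.93, -0.368, 0.005], [-0.368, 0.93, 0.001], [-0.005, -0.001, -1.0]]
wrist_force: [-3.6, 0.7, 9.5]
gripper_width: 0.486
```

carry_out(
  steps=[
    [[0.2,0,0.25],0],
    [[0.5,0,0.25],0],
    [[0.8,0,0.25],0],
    [[1.0,0,0.25],0],
    [[1.2,0,0.25],0],
    [[1.2,0,0.25],0],
  ],
)

```text
time_s: 6.6
tcp_pos: [0.5619, -0.0554, 0.2065]
ee_rot: [[-0.929, -0.369, 0.019], [-0.369, 0.929, 0.002], [-0.018, -0.005, -1.0]]
wrist_force: [3.7, 2.4, 7.3]
gripper_width: 0.488
```

Run:
```python
from h import *
im=r.capture('wrist');cv2.imwrite('pics/w4.png',im[:,:,::-1])
s=r.sense();print(s['time_s'],s['tcp_pos'],s['wrist_force'],s['moment'],s['joint_velocities'],s['effort'])
```

```text
6.65 [ 0.56194113 -0.05537024  0.2064352 ] [4.45601492 2.87479645 8.13400429] [ 0.97188928 -1.19234202 -0.03705029] [ 0.10759994  0.00908109 -0.02890169 -0.006745   -0.11194536  0.01311796] [ -1.54968303 -29.18096781  12.56501645   3.22723992  -1.46042246
   0.14002655]
```

View pics/w4.png

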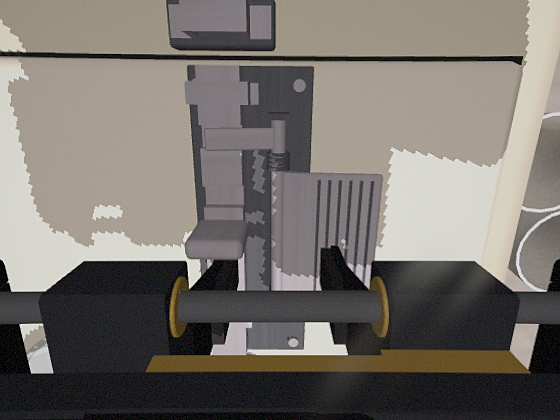

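The finger-piece is at (215,237) and hasn't moved against the lid. The tip, at about (228,258), is nearly touching it. The lag comes from friction on the plate and a compliant wrist, so I'll push the whole stroke in one call, commanding a little past the stop and keeping the downward pressure on.

carry_out(
  steps=[
    [[0.5,0,0.4],0],
    [[0.8,0,0.4],0],
    [[1.1,0,0.4],0],
    [[1.4,0,0.4],0],
    [[1.7,0,0.4],0],
    [[2.0,0,0.4],0],
    [[2.3,0,0.4],0],
    [[2.6,0,0.4],0],
    [[2.9,0,0.4],0],
    [[3.2,0,0.4],0],
    [[3.4,0,0.4],0],
    [[3.6,0,0.4],0],
    [[3.8,0,0.4],0],
    [[3.8,0,0.4],0],
    [[3.8,0,0.4],0],
  ],
)

```text
time_s: 8.15
tcp_pos: [0.5333, -0.0678, 0.2061]
ee_rot: [[-0.928, -0.371, 0.036], [-0.371, 0.929, 0.004], [-0.035, -0.01, -0.999]]
wrist_force: [6.1, 5.3, 9.3]
gripper_width: 0.482
```

Run:
```python
from h import *
im=r.capture('wrist');cv2.imwrite('pics/w5.png',im[:,:,::-1])
s=r.sense();print(s['time_s'],s['tcp_pos'],s['wrist_force'],s['moment'])
for t in ['finger_piece','catch_plate','keeper']:
    print(t,[(np.round(d['centre'],4).tolist(),round(d['confidence'],2)) for d in r.place_of('wrist',t)[:3]])
```

```text
8.2 [ 0.53327583 -0.06781574  0.20610699] [6.99356617 4.61016873 9.30947166] [ 1.58654348 -1.80915785 -0.08209945]
finger_piece [([0.5323, -0.1012, 0.2293], 0.59)]
catch_plate []
keeper [([0.4676, -0.1235, 0.202], 0.82)]
```

View pics/w5.png

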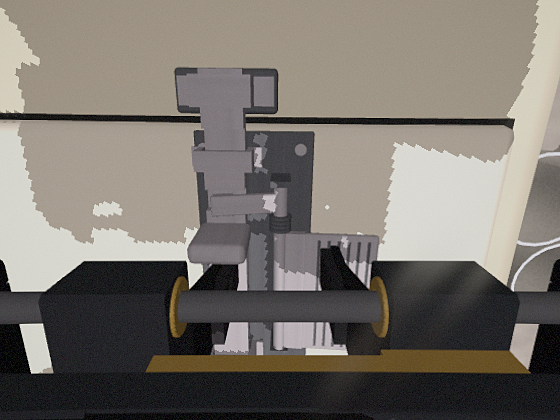

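The bolt's nose is now under the keeper at (226,90). The finger-piece is about 68 mm from the keeper, and 68 is the figure for home. I'll push firmly against the stop to be sure, keeping the catch down.

carry_out(
  steps=[
    [[0.6,0,0.4],0],
    [[0.9,0,0.4],0],
    [[1.2,0,0.4],0],
    [[1.4,0,0.4],0],
    [[1.4,0,0.4],0],
    [[1.4,0,0.4],0],
  ],
)

```text
time_s: 8.95
tcp_pos: [0.533, -0.0683, 0.2063]
ee_rot: [[-0.925, -0.374, 0.067], [-0.374, 0.927, 0.011], [-0.066, -0.015, -0.998]]
wrist_force: [19.1, 11.9, 1.7]
gripper_width: 0.484
```

The push rose to 22 N with no more movement, so the bolt is on its stop. I'll ease the push, keep the plate pressed and hold briefly.

carry_out(
  steps=[
    [[0.8,0,0.4],0],
    [[0.5,0,0.4],0],
    [[0.4,0,0.4],0],
    [[0.4,0,0.4],0],
    [[0.4,0,0.4],0],
  ],
)

```text
time_s: 9.45
tcp_pos: [0.5335, -0.0681, 0.206]
ee_rot: [[-0.923, -0.377, 0.078], [-0.377, 0.926, 0.012], [-0.077, -0.018, -0.997]]
wrist_force: [0.9, 6.6, 12.4]
gripper_width: 0.483
```

Run:
```python
from h import *
im=r.capture('wrist');cv2.imwrite('pics/w6.png',im[:,:,::-1])
im=r.capture('scene');cv2.imwrite('pics/s6.png',cv2.resize(im[170:300,150:350],None,fx=4,fy=4,interpolation=2)[:,:,::-1])
s=r.sense();print(s['time_s'],s['tcp_pos'],s['wrist_force'],np.round(s['ee_rot'],3))
```

```text
9.55 [ 0.53350385 -0.06808566  0.20602915] [ 0.50458613  6.09646018 10.69286007] [[-0.923 -0.377  0.078]
 [-0.377  0.926  0.012]
 [-0.077 -0.018 -0.997]]
```

View pics/w6.png

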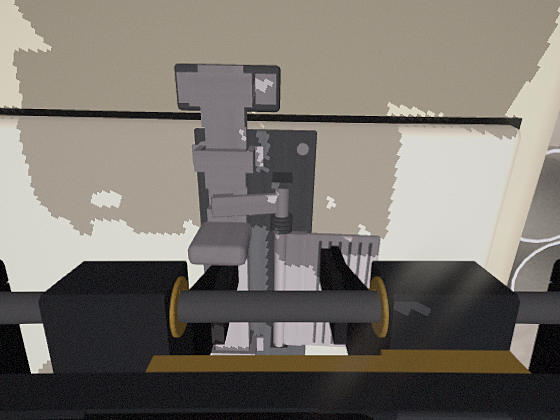

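The bolt is home and the plate is on its stop under 11 N. Now I'll rise straight up and clear.

carry_out(
  steps=[
    [[-0.1,0,0.1],0],
    [[-0.2,0,-0.3],0],
    [[-0.3,0,-0.8],0],
    [[-0.35,0,-1.3],0],
    [[-0.4,0,-2],0],
    [[-0.5,0,-3],0],
    [[-0.7,0,-5],0],
    [[-0.8,0,-7],0],
    [[-1.1,0,-10],0],
    [[-1.2,0,-12],0],
    [[-1.2,0,-12],0],
    [[-1.2,0,-12],0],
  ],
)

```text
time_s: 10.75
tcp_pos: [0.5351, -0.0648, 0.3266]
ee_rot: [[-0.923, -0.377, 0.078], [-0.377, 0.926, 0.013], [-0.078, -0.017, -0.997]]
wrist_force: [0.5, 0.6, -0.0]
gripper_width: 0.488
```

Run:
```python
from h import *
s=r.sense();print(s['time_s'],s['tcp_pos'],s['wrist_force'])
im=r.capture('wrist')
for t in ['finger_piece','catch_plate','keeper']:
    print(t,[(np.round(d['centre'],4).tolist(),round(d['confidence'],2)) for d in r.place_of('wrist',t)[:3]])
O=(.5742,-.0808)
P=np.array(PTS,float);P[:4,0]-=30
for p in proj('wrist',W(P,O)): cv2.circle(im,tuple(int(v) for v in np.clip(np.round(p),-999,999)),1,(255,0,0),-1)
cv2.imwrite('pics/w7.png',im[:,:,::-1])
```

```text
10.75 [ 0.53508366 -0.06481435  0.32661152] [ 0.50366619  0.60650318 -0.00746205]
finger_piece [([0.5304, -0.1026, 0.2311], 0.92)]
catch_plate [([0.5388, -0.0381, 0.2125], 0.92), ([0.4974, -0.2608, 0.1708], 0.74)]
keeper [([0.4639, -0.1229, 0.2029], 0.76)]
```

View pics/w7.png

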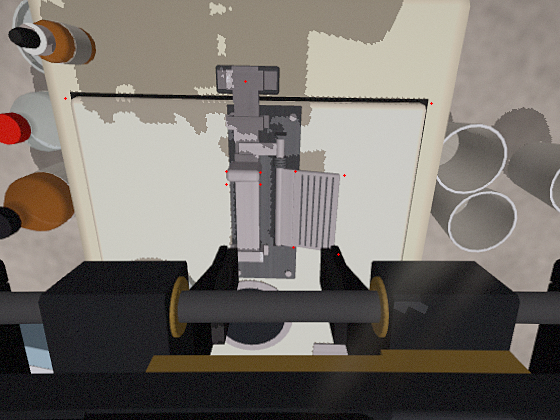

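The finger-piece has moved 30 mm, the plate's centre is back at 212 mm, as at rest, and the dishes, cups and bottles in view look undisturbed. The arm is clear, so I'm handing in.

```bash
python3 -c "
from station import r
print(r.finish_job(), r.sense()['time_s'])"
```

```text
the job is handed in; nothing more can be done
the job is handed in; nothing more can be done
```

The lid is locked as far as my checks can show, and the job is handed in; the hand-in gave no verdict. One fingertip pressed the catch plate down to its stop, showing about 9–12 N upward. With it still down, the other fingertip pushed the bolt home, and then I lifted straight clear. The arm was clear at 10.75 s of the 35 s allowed.

- **Bolt:** in the camera measurements the finger-piece moved 30 mm. Pushing on it with 22 N at the end moved it only about 0.5 mm more, and the nose shows under the keeper.
- **Catch:** I could not read its angle directly. After release the plate centre measured 212.5 mm high, against 212 mm at rest.
- **Robot:** the tip was about 12 cm above the bolt at hand-in, with under 1 N on the wrist.
- **Cups, bottles and dishes:** they look undisturbed in the last wrist picture, but I did not measure their positions again. The dishes were mostly hidden in that view.

One reading stood out. During the final push against the stop, the upward force on the wrist dropped briefly to 1.7 N while the tip height hardly changed. I put this down to friction at the finger-piece. I eased the push and got back to 11 N on the plate before releasing it.

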